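Turn the carving board over on its riser

ROBOT

A 7-joint arm with a two-finger parallel gripper is mounted at the origin on a cart in front of the work surface, level with it; the furniture and walls round the work are solid. World frame = base frame: x ahead of the robot, y to its left, z up, the work surface at z = 0. Lengths are in m, angles in rad, forces in N, time in s.
With the tool pointing down it reaches from about 0.4 to 0.85 m from the base axis. Payload 6.9 kg.
Tool frame: the origin (TCP) lies at the very end of the fingers, on their centre line; the grasp point (between the pads) lies r.pinch_z behind it (r.pinch_z is the distance from the TCP to the grasp point, in m); z points along the fingers, y is the line along which they close (so a half turn about z gives the same grasp; the last joint's range is limited). The gripper opens to 85 mm and grips with 20 to 120 N. Pads are 22 mm wide; open, the fingers measure 114 mm over their backs; the gripper's body (76 mm by 85 mm) begins 54 mm behind the grasp point. The pads swing forward as they close: fully open they stand 13 mm farther back than shut.
Start: joints at [-1.101, 0.507, -0.238, 1.5, 0.126, 1.149, -0.155], TCP at [0.222, 0.584, 0.231] pointing down, gripper open.
Joint ranges: [-3.08, 3.08], [-0.24, 2.05], [-1.43, 1.35], [0, 2.5], [-1.52, 4.66], [0.17, 1.96], [-2.89, 2.89]. Speed limits (rad/s): [2.39, 2.39, 3.14, 3.14, 3.14, 3.14, 3.14].

INTERFACE

Orientations are given as [roll, pitch, yaw] about the fixed x, y, z axes, in that order (R = Rz(yaw) Ry(pitch) Rx(roll)).
In Python, from rig import r gives the robot as it stands. The module is installed in compiled form; this text tells all that it offers.
- The arm moves only by the tool apply_moves, never from a script. Its argument "plan" is a list of rows, each a list of 7 numbers: the shift along the tool's x, y, z in mm, then the turn, a rotation vector about the tool's x, y, z in rad, then the finger opening in mm, from 0 to 85.4. A call has 1 to 20 rows; each row shifts and turns the commanded pose from where the row before left it, along the tool's axes as they then stand; what a row does not reach is not made up. A row lasts 1/8 s, in which the tool goes at most 62.5 mm and 10.7 degrees, less where a joint would pass 70% of its speed; a pose out of reach is approached as far as the arm can. A call is refused whole if a number of a shift passes 62.5 or a number of a turn 0.188, either way. A call with a gripper value outside its range is refused whole. The fingers move at their own pace and stop on an object; "grip_force" is the grip in N (left out, the last holds). Time passes only in rows, so rows that do not move let the fingers close. It gives the time, the measured TCP pose, the force, the opening and the grip force at its end, in the units of the state.
- r.get_obs(): the state, without advancing time (a new reading comes with each control period).
- r.grab_frame(name): name is "scene" or "top"; returns the picture (480x640x3 uint8, blue, green, red); there is no depth.
- r.camera_params(name): a dict with "camera_matrix" (3x3 intrinsics, pixels), "T" (4x4, takes a point from camera to world coordinates). Camera axes: x right, y down, z forward; pixel columns grow to the right and rows downward; lengths in m; the calibration is good to about 2 mm. A picture is of the moment at which its call begins. camera_params takes no time and is no camera call.
- r.hand_in(): hands the job in; it is judged then, once.
The state is a dict: "clock": time; "joint_positions": joint angles; "joint_vel": joint speeds; "tau": joint torques, N m; "eef_pos": TCP position; "orientation": TCP orientation; "ft_force": force on the tool from outside, world axes, zero at the start; "ft_torque": the same for the moment, N m; "gripper_width": finger opening in m; "finger_force": force on a finger pad.
Only numpy, scipy, OpenCV 4.12 (cv2) and the standard library are available. Lean on these libraries where they do the work, as an engineer would, in place of code of your own. Each camera call takes 0.05 s, during which the arm holds its last target. There are 200 camera calls.

TASK

The carving board lies plain side up on the wooden riser and is too wide to grasp from above. Slide it out past the riser's open front edge (the one opposite the two stop blocks), take it there by the overhang, turn it over and lay it back on the riser with its juice-groove side up, pushed fully back against both stop blocks, square and centred. Do not drop or throw it, leave it lying free, and leave all the other things where they stand.

Things in the scene. Friction and masses are not known exactly. Their poses are not given: they have to be found in the camera images.
- riser: Low wooden open-fronted shelf, fixed. Origin on the worktop (z 0) below it; x points from its front edge to its back: the front faces the robot's left, so x points to the right (near world -y) and y away from the robot. Its flat shelf, 16 mm thick, spans x -90 to 85, y -120 to 120 mm, top at z 90 mm. The side panels start at x -70 mm: under the front edge it is open.
- riser_edge (a point): Middle of the shelf's straight front edge, at shelf-top height: x -90, y 0, z 90 mm in the riser's frame; same axes as the riser. The board must be slid out past this edge.
- riser_home (a point): Home of the board's middle: x -10, y 0, z 97 mm in the riser's frame; same axes. There the board touches two stop blocks on the shelf, 12 mm high, whose front faces are 65 mm behind this point (riser x 55 to 73 mm), at y 60 to 90 and -90 to -60 mm. The 120 mm gap between the blocks leaves room for fingertips behind the board.
- carving_board: Loose pale wooden board, 130 (its x) x 180 (its y) x 14 mm, about 0.22 kg. Origin in the middle of the slab. z points out of the plain face, up at the start; the other face (-z) has a 10 mm wide, 3 mm deep groove, 12 mm inside the edge. Starts about 5 to 20 mm before the stops, its x along the riser's x. With 40 mm out past the edge it lies safely; over 65 mm it tips off.
- knife_row (a point): Worktop point in the middle of a row of four fixed knife blocks full of knives, between the robot's start pose and the riser. The row fills x 0.26 to 0.94 m, y -0.30 to 0 m, and its handles reach 0.43 m above the worktop: carry the tool across well above them.
- mug: Blue and white mug, 92 mm high, loose on the worktop about 40 mm beyond the riser's far side. Leave alone.
- fork: Carving fork, 316 mm long and 20 mm high, lying loose on the worktop between the robot and the riser. Leave alone.
- tin: Food tin, 76 mm across and 58 mm high, loose on the worktop under the riser's shelf. Leave alone.
- mill: Wooden pepper mill, 58 mm across and 170 mm high, loose, farther back. Leave alone.
- jar: Glass jar with a red lid, 65 mm across and 100 mm high, loose, farther back. Leave alone.

How it is judged:
By the outcome, as a careful person would: the job done as asked, in the order asked, and still so for the second after the job is handed in, with the robot touching nothing.
It also fails if it takes over 72 s, if anything falls off the work surface, if the arm or the gripper's body presses on something with over 40 N, if the wrist force passes 120 N, or if a joint passes its speed limit or range.

## Working session

There is one attempt and no reset: what is moved stays moved. The work goes in short steps, Python scripts to look and compute and a tool call to move; the robot and the scene stay as the last step left them, time stands still between calls to the robot, and variables do not carry over. Pictures are saved under pics/ and viewed, at most 13 in all, crops included, and the job is handed in when it is done.

Besides the shell and the picture viewer there is one more tool, called after "Call:" by a JSON object that holds its "name" and its "arguments", one argument or row to a line. apply_moves: Moves the arm, as the interface text tells. Its arguments: {"type":"object","properties":{"plan":{"type":"array"},"grip_force":{"type":"number"}},"required":["plan"]}

```bash
mkdir -p pics; python3 - <<'E'
from rig import r
import cv2
for n in("scene","top"):
    cv2.imwrite(f"pics/{n}0.png",r.grab_frame(n)); p=r.camera_params(n); print(n,p["camera_matrix"],p["T"])
print(r.get_obs(),r.pinch_z)
E
```

```text
scene [[560.09425322   0.         319.16408403]
 [  0.         560.09425322 233.34096687]
 [  0.           0.           1.        ]] [[-0.67298821 -0.27925136  0.68491281 -0.15744853]
 [-0.73959584  0.26559614 -0.61843083  0.75142094]
 [-0.00921254 -0.92275531 -0.38527622  0.49770093]
 [ 0.          0.          0.          1.        ]]
top [[622.78098417   0.         318.48259237]
 [  0.         622.78098417 237.87877863]
 [  0.           0.           1.        ]] [[ 0.00282582 -0.99718065  0.07498516  0.46933586]
 [-0.99971454 -0.00459607 -0.02344594  0.11728805]
 [ 0.02372447 -0.07489751 -0.99690898  1.37162057]
 [ 0.          0.          0.          1.        ]]
{'clock': 0.1, 'joint_positions': array([-1.10149276,  0.5082636 , -0.23749497,  1.50103674,  0.12569752,
        1.14890308, -0.15479019]), 'joint_vel': array([ 0.000499  , -0.00136457, -0.00060309, -0.00198822, -0.00075338,
        0.00052074, -0.00056721]), 'tau': array([-5.11230392e-03, -6.21832180e+01, -2.19462276e+00, -2.50207651e+01,
        1.24779725e-02,  7.71891908e-03, -3.86767056e-06]), 'eef_pos': array([0.22231995, 0.58363678, 0.23050789]), 'orientation': array([-3.13996830e+00,  4.43703682e-05,  2.77777816e+00]), 'ft_force': array([-0.25153554, -0.09544505, -0.08980578]), 'ft_torque': array([-0.013068  ,  0.01579605, -0.00762437]), 'finger_force': 0.0, 'gripper_width': 0.08532618229696183} 0.0187
```

View pics/scene0.png

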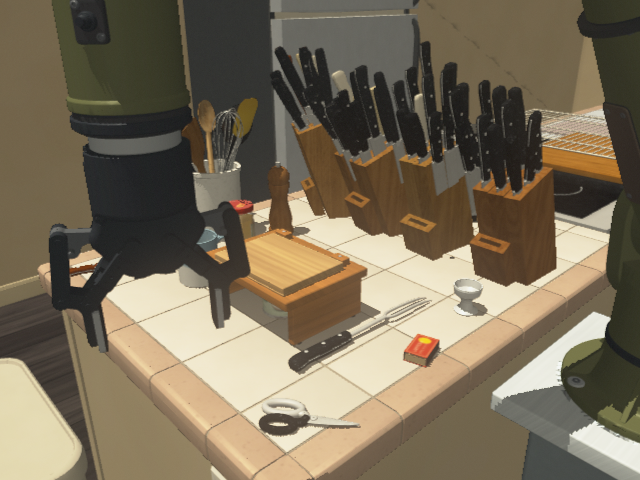

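View pics/top0.png

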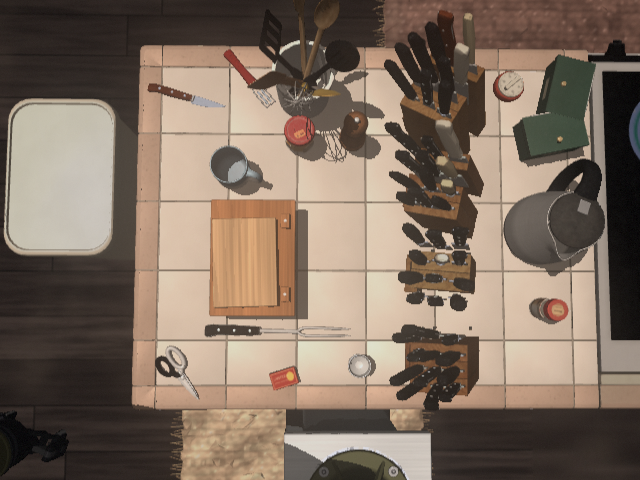

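The scene view shows the board on the riser, with its front facing the start-pose gripper. In the top view the riser spans cols 210–297 and rows 200–317, the board about cols 211–278 and rows 218–307, and the stops are at about (286,222) and (286,294). I'll enlarge it.

```bash
cat > h.py <<'E'
from rig import r
import cv2, numpy as np
def px2w(n,uv,z):
    p=r.camera_params(n);K=p["camera_matrix"];T=p["T"]
    out=[]
    for u,v in uv:
        d=T[:3,:3]@np.linalg.solve(K,[u,v,1]);o=T[:3,3];out.append(o+d*(z-o[2])/d[2])
    return np.array(out)
def w2px(n,P):
    p=r.camera_params(n);K=p["camera_matrix"];T=np.linalg.inv(p["T"])
    P=np.atleast_2d(P);c=(T[:3,:3]@P.T).T+T[:3,3];q=(K@c.T).T;return q[:,:2]/q[:,2:]
def crop(img,u0,v0,w,h,s,fn):
    cv2.imwrite(fn,cv2.resize(img[v0:v0+h,u0:u0+w],None,fx=s,fy=s,interpolation=cv2.INTER_CUBIC))
E
python3 - <<'E'
from h import *
crop(cv2.imread("pics/top0.png"),200,190,110,140,4.2,"pics/c0.png")
E
```

```text
(no output)
```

View pics/c0.png

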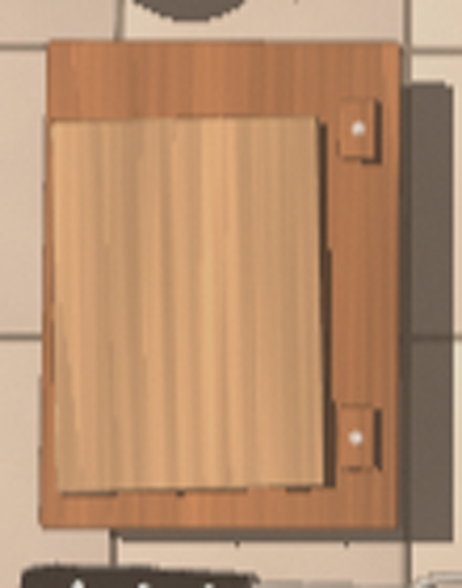

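The crop shows riser corners at (48,41), (399,43), (397,527), (41,526). The board's top corners are at (50,119), (316,117), (324,485), (60,492).

```bash
python3 - <<'E'
from h import *
np.set_printoptions(precision=4,suppress=True)
f=lambda L:[(200+(a+.5)/4.2-.5,190+(b+.5)/4.2-.5) for a,b in L]
R=px2w("top",f([(48,41),(399,43),(397,527),(41,526)]),.09)
B=px2w("top",f([(50,119),(316,117),(324,485),(60,492)]),.104)
S=px2w("top",f([(340,100),(340,155),(340,407),(340,468)]),.102)
for Q in(R,B):
    print(Q[:,:2]); print([np.linalg.norm(Q[i]-Q[i-1]) for i in range(4)],Q.mean(0))
# riser axes: x from left to right edge, y far
def frame(Q):
    x=(Q[1]+Q[2]-Q[0]-Q[3])[:2]; y=(Q[0]+Q[1]-Q[2]-Q[3])[:2]
    return np.arctan2(x[1],x[0]),np.arctan2(y[1],y[0])-np.pi/2
print(np.degrees(frame(R)),np.degrees(frame(B)))
yaw=frame(R)[1]; 
c,s=np.cos(yaw),np.sin(yaw);M=np.array([[c,-s],[s,c]])
# centre of shelf is riser x -2.5
o=R.mean(0)[:2]-M@[-.0025,0]
print("origin",o,yaw)
print(((B[:,:2]-o)@M)*1e3,(B.mean(0)[:2]-o)@M*1e3); print(((S[:,:2]-o)@M)*1e3); print(((R[:,:2]-o)@M)*1e3)
E
```

```text
[[0.6445 0.3093]
 [0.6445 0.1368]
 [0.4073 0.1364]
 [0.4075 0.309 ]]
[np.float64(0.23697510244790893), np.float64(0.1725017985985853), np.float64(0.23722409763188496), np.float64(0.17254160886839984)] [0.5259 0.2229 0.09  ]
[[0.6044 0.3057]
 [0.6061 0.1768]
 [0.428  0.1715]
 [0.4244 0.2981]]
[np.float64(0.18018006079692714), np.float64(0.1289147156863487), np.float64(0.17816493467594666), np.float64(0.12663754876499447)] [0.5157 0.238  0.104 ]
[-90.0225 -89.9133] [-88.8172 -87.9395]
origin [0.5259 0.2204] -1.5692828407584727
[[ -85.148    78.6047]
 [  43.7583   80.0805]
 [  48.7719  -98.0139]
 [ -77.8197 -101.4263]] [-17.6094 -10.1887]
[[ 55.2969  88.6751]
 [ 55.4549  61.7437]
 [ 56.1727 -60.571 ]
 [ 56.3449 -89.9151]]
[[ -88.7508  118.652 ]
 [  83.7508  118.4476]
 [  83.7705 -118.7765]
 [ -88.7705 -118.3231]]
```

Call:
{"name": "apply_moves", "arguments": {
  "plan": [
    [0,0,0,0,0,0.1724,50],
    [0,0,0,0,0,0.1724,50],
    [0,0,0,0,0,0.1724,50],
    [0,0,0,0,0,0.1724,50],
    [0,0,0,0,0,0.1724,50],
    [0,0,0,0,0,0.1724,50],
    [0,0,0,0,0,0.1724,50],
    [-35,24,0,0,0,0,50],
    [-35,24,0,0,0,0,50],
    [-35,24,0,0,0,0,50],
    [-35,24,0,0,0,0,50],
    [-35,24,0,0,0,0,50],
    [-35,24,0,0,0,0,50],
    [0,0,0,0,0,0,50]
  ]
}}

```text
clock: 1.85
eef_pos: [0.3687, 0.3706, 0.2313]
orientation: [3.141, 0.002, 1.565]
ft_force: [-0.1, 1.2, -0.0]
gripper_width: 0.0501
finger_force: 0.0
```

```bash
python3 -c "
from h import *
o=r.get_obs();print(o['joint_positions'].round(3),o['eef_pos'],o['orientation'],o['clock'])"
```

```text
[-0.923  0.347  0.122  1.77  -0.046  1.028 -0.79 ] [0.368746   0.37058957 0.23126463] [3.14080012e+00 1.74929887e-03 1.56485903e+00] 1.85
```

Call:
{"name": "apply_moves", "arguments": {
  "plan": [
    [-37,24.5,0,0,0,-0.006,50],
    [-37,24.5,0,0,0,0,50],
    [-37,24.5,0,0,0,0,50],
    [-37,24.5,0,0,0,0,50],
    [-37,24.5,0,0,0,0,50],
    [-37,24.5,0,0,0,0,50],
    [0,0,55,0,0,0,50],
    [0,0,50,0,0,0,50],
    [0,0,0,0,0,0,50],
    [0,0,0,0,0,0,50]
  ]
}}

```text
clock: 3.1
eef_pos: [0.5154, 0.1536, 0.1276]
orientation: [3.14, -0.001, 1.578]
ft_force: [0.1, -0.0, -0.1]
gripper_width: 0.05
finger_force: 0.0
```

```bash
python3 - <<'E'
from h import *
o=r.get_obs();print(o['joint_positions'].round(3),o['eef_pos'],o['orientation'],o['clock'])
crop(r.grab_frame("scene"),170,190,230,170,3.2,"pics/c1.png")
E
```

```text
[-0.451  0.486  0.172  1.878 -0.113  0.786 -0.212] [0.51536775 0.15364927 0.1276323 ] [ 3.14033415e+00 -5.24868863e-04  1.57766375e+00] 3.1
```

View pics/c1.png

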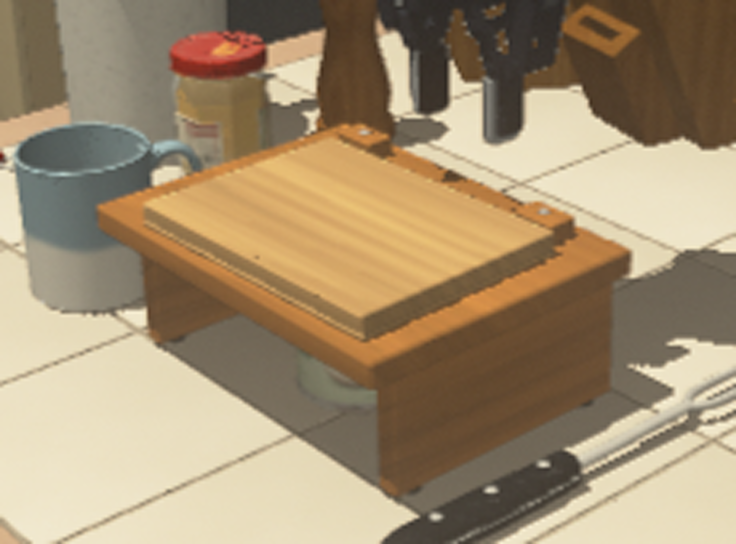

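The fingertips are over the gap between the stops, about crop (430,105) and (500,135), and clear behind the board. Next: lower them.

Call:
{"name": "apply_moves", "arguments": {
  "plan": [
    [-4,0,18,0,0,0.007,50],
    [0,0,15,0,0,0,50],
    [0,0,0,0,0,0,50],
    [0,0,0,0,0,0,50]
  ]
}}

```text
clock: 3.65
eef_pos: [0.515, 0.1492, 0.094]
orientation: [3.141, -0.0, 1.57]
ft_force: [-0.0, 0.6, -0.1]
gripper_width: 0.05
finger_force: 0.0
```

Call:
{"name": "apply_moves", "arguments": {
  "plan": [
    [0,0,2,0,0,0,50],
    [6,0,0,0,0,0,50],
    [5,0,0,0,0,0,50],
    [5,0,0,0,0,0,50],
    [5,0,0,0,0,0,50],
    [5,0,0,0,0,0,50],
    [5,0,0,0,0,0,50],
    [5,0,0,0,0,0,50],
    [5,0,0,0,0,0,50],
    [5,0,0,0,0,0,50],
    [5,0,0,0,0,0,50],
    [5,0,0,0,0,0,50],
    [0,0,0,0,0,0,50],
    [0,0,0,0,0,0,50]
  ]
}}

```text
clock: 5.4
eef_pos: [0.5145, 0.2053, 0.0912]
orientation: [-3.141, -0.0, 1.57]
ft_force: [0.0, -0.8, -0.8]
gripper_width: 0.0498
finger_force: 0.0
```

```bash
python3 - <<'E'
from h import *
o=r.get_obs();print(o['joint_positions'].round(3),o['eef_pos'],o['ft_force'])
a=r.grab_frame("top")[180:330,160:310]; b=r.grab_frame("scene")[190:360,170:400]
cv2.imwrite("pics/c2.png",np.hstack([cv2.resize(a,(400,400),interpolation=2),cv2.resize(b,(400,400*170//230),interpolation=2).__class__(0) if 0 else cv2.copyMakeBorder(cv2.resize(b,(400,296),interpolation=2),0,104,0,0,cv2.BORDER_CONSTANT)]))
E
```

```text
[-0.533  0.555  0.166  1.873 -0.133  0.724 -0.291] [0.51450456 0.20532727 0.0911653 ] [ 0.01949893 -0.75368884 -0.7867453 ]
```

View pics/c2.png

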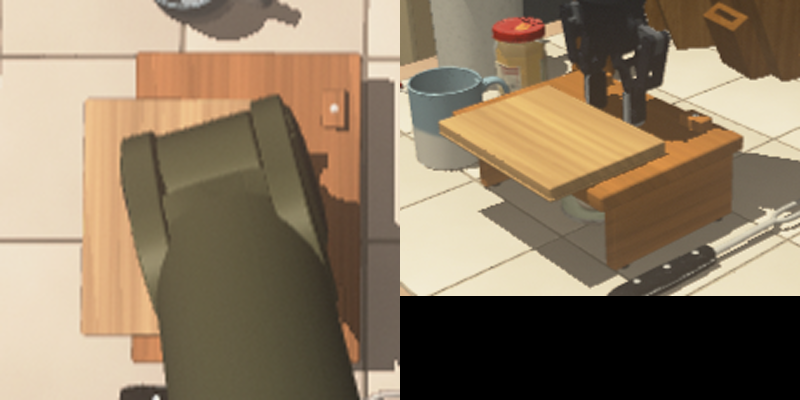

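The board is square with its front edge at y≈0.3465, about 36 mm out. I'll push 5 mm more, then back off, raise and move forward.

Call:
{"name": "apply_moves", "arguments": {
  "plan": [
    [3,0,0,0,0,0,50],
    [3,0,0,0,0,0,50],
    [0,0,0,0,0,0,50],
    [-6,0,0,0,0,0,50],
    [0,0,-40,0,0,0,50],
    [0,0,-60,0,0,0,50],
    [0,0,-60,0,0,0,50],
    [0,0,-60,0,0,0,50],
    [40,0,-40,0,0,0,50],
    [60,0,0,0,0,0,50],
    [60,0,0,0,0,0,50],
    [0,0,0,0,0,0,50]
  ]
}}

```text
clock: 7.0
eef_pos: [0.5126, 0.3704, 0.3495]
orientation: [-3.138, -0.002, 1.578]
ft_force: [0.1, -0.5, -0.0]
gripper_width: 0.0498
finger_force: 0.0
```

```bash
cat > fit.py <<'E'
from h import *
from scipy.optimize import least_squares
from scipy.spatial.transform import Rotation as Ro
import itertools
D=[([-1.10149276,0.5082636,-0.23749497,1.50103674,0.12569752,1.14890308,-0.15479019],[0.22231995,0.58363678,0.23050789],[-3.1399683,4.4e-5,2.77777816]),
([-.923,.347,.122,1.77,-.046,1.028,-.79],[.368746,.37058957,.23126463],[3.1408,.00175,1.56486]),
([-.451,.486,.172,1.878,-.113,.786,-.212],[.51536775,.15364927,.1276323],[3.14033,-.0005,1.57766]),
([-.533,.555,.166,1.873,-.133,.724,-.291],[.51450456,.20532727,.0911653],[-3.141,0,1.57])]
import json,os
if os.path.exists("extra.json"): D+=json.load(open("extra.json"))
def fk(q,p,s):
    q=np.asarray(q)
    R=Ro.from_euler('z',s[0]*q[0]+p[0]); x=np.array([0,0,p[1]])
    ax=['y','z','y','z','y','z']
    # offsets after each joint: (lateral x, lateral y, along z)
    off=[p[2:5],p[5:8],p[8:11],p[11:14],p[14:17],p[17:20]]
    for i in range(6):
        x=x+R.apply(off[i]) if i<6 else x
        R=R*Ro.from_euler(ax[i],s[i+1]*q[i+1]+(p[20] if i==5 else 0))
    return x+R.apply([0,0,p[21]]),R
def res(p,s,lam=.02):
    e=[]
    for q,x,o in D:
        X,R=fk(q,p,s); e+=list((X-x)*1e3/3); e+=list((R.inv()*Ro.from_euler('xyz',o)).as_rotvec()*200)
    return np.array(e+list(lam*np.array(p[2:20])*100))
P0=np.zeros(22);P0[1]=.3;P0[7]=.2;P0[13]=.2;P0[10]=.2;P0[16]=.2;P0[21]=.3
def best():
    out=[]
    for s in itertools.product([1,-1],[1],[1,-1],[1],[1,-1],[1],[1,-1]):
        for o1 in(0,np.pi/2,np.pi,-np.pi/2):
          for o7 in (0,np.pi/2,np.pi,-np.pi/2):
            p=P0.copy();p[0]=o1;p[20]=o7
            f=least_squares(res,p,args=(s,),max_nfev=60);out.append((f.cost,s,f.x))
    return sorted(out,key=lambda t:t[0])
E
python3 - <<'E'
from h import *
import json
o=r.get_obs();print(o['joint_positions'].round(3),o['eef_pos'],o['orientation'],o['clock'])
json.dump([[o[k].tolist() for k in('joint_positions','eef_pos','orientation')]],open("extra.json","w"))
np.set_printoptions(precision=3,suppress=True)
from fit import *
# orientation only first, fast
def ro(v,s):
    e=[]
    for q,x,oo in D:
        R=Ro.from_euler('zyzyzyz',0) if 0 else Ro.from_euler('z',s[0]*q[0]+v[0])
        for a,i in zip('yzyzyz',range(1,7)): R=R*Ro.from_euler(a,s[i]*q[i]+(v[1] if i==6 else 0))
        e+=list((R.inv()*Ro.from_euler('xyz',oo)).as_rotvec())
    return np.array(e)
L=[]
for s in itertools.product([1,-1],[1,-1],[1,-1],[1,-1],[1,-1],[1,-1],[1,-1]):
    for a in (0,1.57,3.14,-1.57):
        for b in(0,1.57,3.14,-1.57):
            f=least_squares(ro,[a,b],args=(s,),max_nfev=30);L.append((f.cost,s,f.x))
L.sort(key=lambda t:t[0])
for l in L[:8]:print(l)
E
```

```text
[-0.76   0.461  0.171  1.259 -0.079  1.43  -0.589] [0.5125521  0.37043517 0.34953338] [-3.13848345e+00 -1.55782111e-03  1.57802305e+00] 7.0
(np.float64(1.5016974334233878e-06), (-1, 1, -1, 1, -1, 1, -1), array([0.016, 1.587]))
(np.float64(1.5016974345650508e-06), (-1, -1, -1, -1, -1, -1, -1), array([-3.126, -1.555]))
(np.float64(1.5016974346196927e-06), (-1, 1, -1, 1, -1, 1, -1), array([0.016, 1.587]))
(np.float64(1.5016974360741122e-06), (-1, 1, -1, 1, -1, 1, -1), array([ 0.016, -4.696]))
(np.float64(1.50169743700745e-06), (-1, -1, -1, -1, -1, -1, -1), array([-3.126, -1.555]))
(np.float64(1.5016974372807883e-06), (-1, 1, -1, 1, -1, 1, -1), array([0.016, 1.587]))
(np.float64(1.5016974387582321e-06), (-1, -1, -1, -1, -1, -1, -1), array([3.157, 4.728]))
(np.float64(1.5016974412018726e-06), (-1, 1, -1, 1, -1, 1, -1), array([0.016, 1.587]))
```

```bash
cat > kin.py <<'E'
from h import *
from scipy.optimize import least_squares
from scipy.spatial.transform import Rotation as Ro
import json
from fit import D
S=[-1,1,-1,1,-1,1,-1]; AX='zyzyzyz'
LO=np.array([-3.08,-.24,-1.43,0,-1.52,.17,-2.89]);HI=np.array([3.08,2.05,1.35,2.5,4.66,1.96,2.89])
def Rs(q):
    R=Ro.identity();out=[]
    for i in range(7):
        R=R*Ro.from_euler(AX[i],S[i]*q[i]+(np.pi/2 if i==6 else 0));out.append(R.as_matrix())
    return out
# offsets: base z; after j1 x ; after j2 z(d3); after j3 x (a elbow) ; after j4 x,z ; after j5 x; after j6 x ; tool z
def cols(q):
    M=Rs(q); return np.stack([[0,0,1],M[0][:,0],M[1][:,2],M[2][:,0],M[3][:,0],M[3][:,2],M[4][:,0],M[5][:,0],M[6][:,2],M[0][:,1],M[2][:,1],M[4][:,1]],1).astype(float)
pr=np.array([.3,0,.35,0,0,.35,0,0,.3,0,0,0])
A=np.vstack([cols(q) for q,x,o in D]);b=np.hstack([x for q,x,o in D])
lam=.003
L=pr+np.linalg.lstsq(np.vstack([A,lam*np.eye(12)*np.sqrt(len(D))]),np.hstack([b-A@pr,np.zeros(12)]),rcond=None)[0]
def fk(q): return cols(q)@L,Rs(q)[6]
E
python3 - <<'E'
from kin import *
np.set_printoptions(precision=3,suppress=True)
print(L,np.abs(A@L-b).max())
def ik(x,R,n=60):
    rng=np.random.default_rng(0);sol=[]
    q0=r.get_obs()['joint_positions']
    def f(q):
        X,M=fk(q);return np.hstack([(X-x)*10,Ro.from_matrix(R.T@M).as_rotvec()*3,.003*(q-q0)])
    for k in range(n):
        s=least_squares(f,q0.clip(LO+.01,HI-.01) if k==0 else rng.uniform(LO,HI),bounds=(LO+.03,HI-.03),max_nfev=80)
        X,M=fk(s.x);
        if np.linalg.norm(X-x)<.004: sol.append((s.cost,s.x))
    sol.sort(key=lambda t:t[0]);return sol[:5]
for nm,yy in(("y up",1),("y dn",-1)):
  for pos in([.518,.316,.097],[.518,.40,.30]):
    z=np.array([0,-1,0.]);y=np.array([0,0,yy*1.]);x=np.cross(y,z);R=np.stack([x,y,z],1)
    print(nm,pos)
    for c,q in ik(np.array(pos),R):print(c,q)
E
```

```text
[ 0.243  0.006  0.576 -0.     0.011  0.382 -0.011  0.005  0.357 -0.005
 -0.019 -0.   ] 0.00033445872664289444
y up [0.518, 0.316, 0.097]Traceback (most recent call last):
  File "<stdin>", line 18, in <module>
  File "<stdin>", line 10, in ik
    return func(*args, **kwargs)
    raise ValueError("Initial guess is outside of provided bounds")
ValueError: Initial guess is outside of provided bounds
```

```bash
cat >> kin.py <<'E'
def ik(x,R,q0,n=50,w=.003):
    rng=np.random.default_rng(0);sol=[]
    def f(q):
        X,M=fk(q);return np.hstack([(X-x)*10,Ro.from_matrix(R.T@M).as_rotvec()*3,w*(q-q0)])
    for k in range(n):
        s=least_squares(f,np.clip(q0 if k==0 else rng.uniform(LO,HI),LO+.05,HI-.05),bounds=(LO+.03,HI-.03),max_nfev=80)
        X,M=fk(s.x)
        if np.linalg.norm(X-x)<.005 and np.linalg.norm(Ro.from_matrix(R.T@M).as_rotvec())<.03: sol.append((s.cost,s.x))
    sol.sort(key=lambda t:t[0]);return sol
def Rzy(z,y):
    z=np.array(z,float);y=np.array(y,float);return np.stack([np.cross(y,z),y,z],1)
E
python3 - <<'E'
from kin import *
np.set_printoptions(precision=3,suppress=True)
q0=r.get_obs()['joint_positions']
for nm,yy in(("y up",1),("y dn",-1)):
  for pos in([.518,.316,.097],[.518,.40,.30]):
    S_=ik(np.array(pos),Rzy([0,-1,0],[0,0,yy]),q0)
    print(nm,pos,len(S_))
    for c,q in S_[:14:3]:print(c,q)
E
```

```text
y up [0.518, 0.316, 0.097] 18
2.0999153639059174e-05 [-1.223  1.54   0.921  0.944  0.247  1.923 -2.097]
2.0999153639075193e-05 [-1.223  1.54   0.921  0.944  0.247  1.923 -2.097]
2.0999153639092493e-05 [-1.223  1.54   0.921  0.944  0.247  1.923 -2.097]
2.099915363929111e-05 [-1.223  1.54   0.921  0.944  0.247  1.923 -2.097]
2.0999153639460316e-05 [-1.223  1.54   0.921  0.944  0.247  1.923 -2.097]
y up [0.518, 0.4, 0.3] 0
y dn [0.518, 0.316, 0.097] 27
2.213867014181142e-05 [-1.214  1.528  0.883  0.944  0.273  1.93   1.022]
2.2138670141883877e-05 [-1.214  1.528  0.883  0.944  0.273  1.93   1.022]
2.2138670143460422e-05 [-1.214  1.528  0.883  0.944  0.273  1.93   1.022]
2.2138670148487698e-05 [-1.214  1.528  0.883  0.944  0.273  1.93   1.022]
2.2138670151238668e-05 [-1.214  1.528  0.883  0.944  0.273  1.93   1.022]
y dn [0.518, 0.4, 0.3] 0
```

```bash
cat >> kin.py <<'E'
def pts(q):
    M=Rs(q);e=np.array([0,0,L[0]])+M[0]@[L[1],L[9],0]+M[1]@[0,0,L[2]]
    w=fk(q)[0]-M[6]@[0,0,L[8]]; return e,w
def ikm(x,R,q0,n=30):
    "best joint-margin solution"
    rng=np.random.default_rng(1);best=None
    def f(q):
        X,M=fk(q);m=np.minimum(q-LO,HI-q);return np.hstack([(X-x)*100,Ro.from_matrix(R.T@M).as_rotvec()*30,.3*np.maximum(0,.3-m),.01*(q-q0)])
    for k in range(n):
        s=least_squares(f,np.clip(q0 if k==0 else q0+rng.normal(0,.5,7),LO+.05,HI-.05),bounds=(LO+.02,HI-.02),max_nfev=80)
        if best is None or s.cost<best.cost: best=s
    q=best.x;X,M=fk(q);return q,np.linalg.norm(X-x)*1e3,np.degrees(np.linalg.norm(Ro.from_matrix(R.T@M).as_rotvec()))
E
python3 - <<'E'
from kin import *
np.set_printoptions(precision=2,suppress=True)
q0=np.array([-1.223,1.54,.921,.944,.247,1.923,-.5])
def show(t,x,z,y):
    q,a,b=ikm(np.array(x),Rzy(z,y),q0,12);print(t,q,'err %.1f %.1f'%(a,b),*pts(q))
for al in(-20,0,20,40):
    a=np.radians(al);z=[np.sin(a),-np.cos(a),0]
    for yy in(1,-1):show(("g",al,yy),[.518,.316,.097],z,[0,0,yy])
for al,p in((45,0),(45,30),(0,45),(70,0)):
    a=np.radians(al);p=np.radians(p);z=np.array([np.sin(a)*np.cos(p),-np.cos(a)*np.cos(p),-np.sin(p)]);h=np.array([np.cos(a),np.sin(a),0]);v=np.cross(h,z)
    for y in(v,h,-v):show(("l",al,round(p,2)),[.50,.36,.30],z,y)
E
```

```text
('g', -20, 1) [-1.21  1.61  1.22  0.99 -0.04  1.94 -1.94] err 42.8 10.6 [0.21 0.54 0.22] [0.56 0.63 0.12]
('g', -20, -1) [-1.21  1.61  1.22  0.99 -0.04  1.94  1.2 ] err 42.8 10.6 [0.21 0.54 0.22] [0.56 0.63 0.12]
('g', 0, 1) [-1.25  1.59  1.08  0.95  0.14  1.9  -2.  ] err 0.0 0.0 [0.19 0.55 0.23] [0.52 0.67 0.1 ]
('g', 0, -1) [-1.25  1.59  1.07  0.95  0.14  1.9   1.14] err 0.0 0.0 [0.19 0.55 0.23] [0.52 0.67 0.1 ]
('g', 20, 1) [-1.47  1.54  1.05  1.3   0.24  1.46 -2.06] err 0.0 0.0 [0.06 0.58 0.26] [0.4  0.65 0.1 ]
('g', 20, -1) [-1.28  1.34  0.51  1.29  0.66  1.66  0.71] err 0.0 0.0 [0.17 0.54 0.38] [0.4  0.65 0.1 ]
('g', 40, 1) [-1.66  1.52  1.05  1.64  0.38  1.01 -2.2 ] err 0.0 0.0 [-0.05  0.58  0.27] [0.29 0.59 0.1 ]
('g', 40, -1) [-1.39  1.25  0.44  1.63  0.92  1.38  0.47] err 0.0 0.0 [0.11 0.54 0.42] [0.29 0.59 0.1 ]
('l', 45, np.float64(0.0)) [-1.47  0.93  0.47  1.66  1.04  1.51  0.7 ] err 0.0 0.0 [0.05 0.47 0.59] [0.25 0.61 0.3 ]
('l', 45, np.float64(0.0)) [-1.7   1.11  0.97  1.66  0.75  1.19 -0.63] err 0.0 0.0 [-0.06  0.52  0.5 ] [0.25 0.61 0.3 ]
('l', 45, np.float64(0.0)) [
[... 462 characters left out ...]
p.float64(0.79)) [-1.24  0.96  0.96  1.   -0.03  1.83  1.16] err 0.0 0.0 [0.16 0.45 0.57] [0.5  0.61 0.55]
('l', 0, np.float64(0.79)) [-1.25  0.97  0.98  1.   -0.04  1.83 -0.4 ] err 0.0 0.0 [0.16 0.45 0.57] [0.5  0.61 0.55]
('l', 0, np.float64(0.79)) [-1.25  0.97  0.99  1.   -0.05  1.83 -1.97] err 0.0 0.0 [0.16 0.46 0.57] [0.5  0.61 0.55]
('l', 70, np.float64(0.0)) [-1.58  0.82  0.5   2.07  1.45  1.23  0.33] err 0.0 0.0 [-0.    0.43  0.64] [0.16 0.48 0.3 ]
('l', 70, np.float64(0.0)) [-1.64  0.85  0.6   2.08  1.43  1.15 -1.23] err 0.0 0.0 [-0.03  0.44  0.62] [0.16 0.48 0.3 ]
('l', 70, np.float64(0.0)) [-1.88  1.09  1.1   2.08  1.27  0.7  -2.69] err 0.0 0.0 [-0.15  0.49  0.51] [0.16 0.48 0.3 ]
```

Call:
{"name": "apply_moves", "arguments": {
  "plan": [
    [10,-40,0,0,0,-0.1745,50],
    [0,0,0,0,0,-0.1745,50],
    [0,0,0,0,0,-0.1745,50],
    [0,0,0,0,0,-0.1745,50],
    [0,0,0,0,-0.1745,0,50],
    [0,0,0,0,-0.1745,0,50],
    [0,0,0,0,-0.1745,0,50],
    [0,0,0,0,-0.1745,0,50],
    [0,0,0,0,-0.1745,0,50],
    [0,0,0,0,-0.1745,0,50],
    [0,0,0,0,0,0,50],
    [0,0,0,0,0,0,50]
  ]
}}

```text
clock: 8.5
eef_pos: [0.4757, 0.3737, 0.3522]
orientation: [3.139, 1.044, 2.264]
ft_force: [1.1, 0.7, 1.3]
gripper_width: 0.0501
finger_force: 0.0
```

```bash
cat > st.py <<'E'
from kin import *
np.set_printoptions(precision=3,suppress=True)
o=r.get_obs();q=o['joint_positions'];R=Ro.from_euler('xyz',o['orientation']).as_matrix()
print('t',o['clock'],'q',q,'p',o['eef_pos'],'F',o['ft_force'],'w',o['gripper_width'])
print('R',R.tolist() and R.round(3).tolist(),'elbow/wrist',*pts(q),'fkerr',fk(q)[0]-o['eef_pos'])
def to(p,z,y):
    "shift (mm) in tool axes and rotvec (rad, tool) to target"
    R2=Rzy(z,y);print('shift',R.T@(np.array(p)-o['eef_pos'])*1e3,'rotvec',Ro.from_matrix(R.T@R2).as_rotvec())
E
python3 st.py
```

```text
t 8.5 q [-1.308  0.63   0.224  1.45   0.794  1.601 -0.602] p [0.476 0.374 0.352] F [1.139 0.684 1.296] w 0.05009842621508957
R [[-0.321, 0.768, 0.554], [0.387, 0.64, -0.664], [-0.865, 0.001, -0.502]] elbow/wrist [0.095 0.332 0.709] [0.268 0.615 0.53 ] fkerr [-0.009  0.004 -0.002]
```

Call:
{"name": "apply_moves", "arguments": {
  "plan": [
    [40,0,0,0,-0.1745,0,60],
    [40,0,0,0,-0.1745,0,60],
    [40,0,0,0,-0.1745,0,60],
    [0,0,0,0,0,0.1745,60],
    [0,0,0,0,0,0.1745,60],
    [0,0,0,0,0,0.1745,60],
    [0,0,0,0,0,0.1745,60],
    [0,0,0,0,0,0.1745,60],
    [0,0,0,0,0,0.1745,60],
    [0,0,0,0,0,0.1745,60],
    [0,0,0,0,0,0.1745,60],
    [0,0,0,0,0,0.1745,60],
    [0,0,0,0,0,0,60],
    [0,0,0,0,0,0,60]
  ]
}}

```text
clock: 10.25
eef_pos: [0.4496, 0.4055, 0.2404]
orientation: [1.574, 0.002, 0.695]
ft_force: [-0.5, 0.1, 0.5]
gripper_width: 0.0603
finger_force: 0.0
```

```bash
cat >> st.py <<'E'
X=json.load(open("extra.json"));X.append([o[k].tolist() for k in('joint_positions','eef_pos','orientation')]);json.dump(X,open("extra.json","w"))
E
cat > a.py <<'E'
from st import *
a=np.radians(40);to([.518-.045,.316+.054,.097],[np.sin(a),-np.cos(a),0],[0,0,1])
E
python3 a.py
```

```text
t 10.25 q [-1.621  1.127  0.658  1.504  0.754  1.521 -2.323] p [0.45  0.405 0.24 ] F [-0.547  0.051  0.483] w 0.06029182882782137
R [[0.768, 0.004, 0.641], [0.641, -0.001, -0.768], [-0.002, 1.0, -0.003]] elbow/wrist [-0.021  0.526  0.491] [0.21  0.683 0.238] fkerr [-0.01   0.003 -0.003]
shift [  -4.412 -143.336   42.646] rotvec [-0.003  0.003  0.002]
```

Call:
{"name": "apply_moves", "arguments": {
  "plan": [
    [0,-48,0,0,0,0,60],
    [0,-48,0,0,0,0,60],
    [0,-47,0,0,0,0,60],
    [0,0,0,0,0,0,60],
    [0,0,0,0,0,0,60]
  ]
}}

```text
clock: 10.88
eef_pos: [0.4494, 0.4062, 0.099]
orientation: [1.57, -0.001, 0.697]
ft_force: [0.1, -0.8, 0.4]
gripper_width: 0.0598
finger_force: 0.0
```

```bash
cat >> a.py <<'E'
to([.518,.316,.097],[np.sin(a),-np.cos(a),0],[0,0,1])
a=r.grab_frame("top")[160:360,110:310]; b=r.grab_frame("scene")
cv2.imwrite("pics/c3.png",np.hstack([cv2.resize(a,(400,400),interpolation=2),cv2.copyMakeBorder(cv2.resize(b,(400,300)),0,100,0,0,cv2.BORDER_CONSTANT)]))
E
python3 a.py
```

```text
t 10.875 q [-1.594  1.329  0.598  1.455  0.675  1.464 -2.457] p [0.449 0.406 0.099] F [ 0.09  -0.83   0.431] w 0.059799864482687475
R [[0.767, -0.001, 0.642], [0.642, -0.0, -0.767], [0.001, 1.0, 0.0]] elbow/wrist [-0.008  0.559  0.383] [0.219 0.681 0.099] fkerr [-0. -0.  0.]
shift [-5.119 -2.035 42.881] rotvec [ 0.     0.002 -0.001]
shift [ -5.247  -2.067 113.173] rotvec [ 0.     0.002 -0.001]
```

View pics/c3.png

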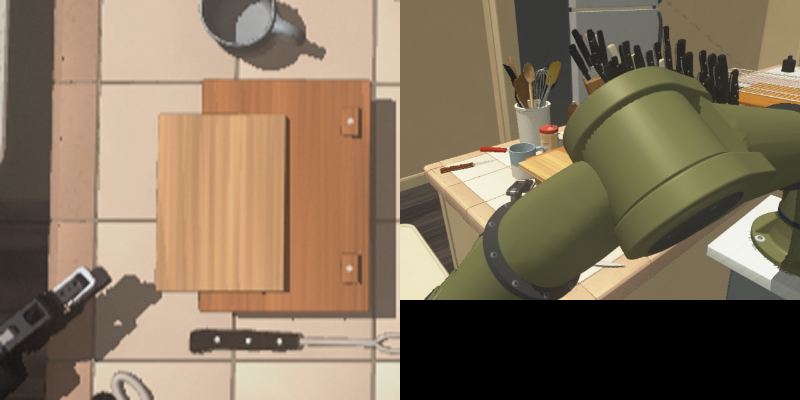

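The board is square, with its front edge at y≈0.353 (43 mm out) and x-centre at 0.518. The gripper is at crop (100,275), off the overhang. Advance, then swing to face it squarely.

Call:
{"name": "apply_moves", "arguments": {
  "plan": [
    [-5,-2,25,0,0,0,60],
    [0,0,25,0,0,0,60],
    [0,0,25,0,0,0,60],
    [0,0,25,0,0,0,60],
    [0,0,0,0,-0.14,0,60],
    [0,0,0,0,-0.14,0,60],
    [0,0,0,0,-0.14,0,60],
    [0,0,0,0,0,0,60],
    [0,0,0,0,0,0,60]
  ]
}}

```text
clock: 12.1
eef_pos: [0.5089, 0.3262, 0.0954]
orientation: [1.572, 0.0, 0.279]
ft_force: [0.1, -0.3, -0.7]
gripper_width: 0.0599
finger_force: 0.0
```

```bash
cat > b.py <<'E'
from st import *
to([.518,.316,.097],[0,-1,0],[0,0,1])
E
python3 b.py
```

```text
t 12.1 q [-1.321  1.397  0.631  1.204  0.523  1.711 -2.328] p [0.509 0.326 0.095] F [ 0.138 -0.309 -0.741] w 0.05988935764394944
R [[0.961, 0.0, 0.275], [0.275, -0.001, -0.961], [-0.0, 1.0, -0.001]] elbow/wrist [0.146 0.549 0.344] [0.41  0.671 0.096] fkerr [-0. -0.  0.]
shift [ 5.933  1.639 12.352] rotvec [-0.001 -0.279  0.   ]
```

Call:
{"name": "apply_moves", "arguments": {
  "plan": [
    [9,1.5,0,0,-0.093,0,60],
    [0,0,0,0,-0.093,0,60],
    [0,0,0,0,-0.093,0,60],
    [0,0,5,0,0,0,60],
    [0,0,4,0,0,0,60],
    [0,0,0,0,0,0,60],
    [0,0,0,0,0,0,60]
  ]
}}

```text
clock: 12.98
eef_pos: [0.5169, 0.3166, 0.0974]
orientation: [1.567, 0.001, 0.013]
ft_force: [0.3, -0.8, -0.2]
gripper_width: 0.0602
finger_force: 0.0
```

```bash
python3 b.py
```

```text
t 12.975 q [-1.238  1.54   0.92   0.946  0.249  1.925 -2.097] p [0.517 0.317 0.097] F [ 0.263 -0.849 -0.211] w 0.06022314429202057
R [[1.0, 0.001, 0.013], [0.013, 0.003, -1.0], [-0.001, 1.0, 0.003]] elbow/wrist [0.193 0.543 0.262] [0.512 0.675 0.096] fkerr [-0. -0.  0.]
shift [ 1.042 -0.369  0.63 ] rotvec [ 0.003 -0.013  0.001]
```

Call:
{"name": "apply_moves", "arguments": {
  "plan": [
    [0,0,0,0,0,0,30],
    [0,0,0,0,0,0,10],
    [0,0,0,0,0,0,5],
    [0,0,0,0,0,0,5],
    [0,0,0,0,0,0,5],
    [0,0,0,0,0,0,5]
  ],
  "grip_force": 80
}}

```text
clock: 13.72
eef_pos: [0.5175, 0.316, 0.0971]
orientation: [1.565, -0.0, 0.012]
ft_force: [-0.4, 1.4, 2.2]
gripper_width: 0.0131
finger_force: 77.9
```

Call:
{"name": "apply_moves", "arguments": {
  "plan": [
    [0,10,0,0,0,0,5],
    [0,15,0,0,0,0,5],
    [0,15,0,0,0,0,5],
    [0,20,0,0,0.1,0,5],
    [0,20,-5,0,0.14,0,5],
    [0,25,-5,0,0.14,0,5],
    [0,25,-5,0,0.14,0,5],
    [0,25,-5,0,0.14,0,5],
    [0,30,0,0,0,0,5],
    [0,30,0,0,0,0,5],
    [0,0,0,0,0,0,5]
  ]
}}

```text
clock: 15.1
eef_pos: [0.5113, 0.3354, 0.3148]
orientation: [1.568, -0.001, 0.672]
ft_force: [0.5, 0.8, -2.1]
gripper_width: 0.0133
finger_force: 78.1
```

```bash
python3 b.py; python3 - <<'E'
from h import *
a=r.grab_frame("top")[130:380,60:310]; b=r.grab_frame("scene")
cv2.imwrite("pics/c4.png",np.hstack([cv2.resize(a,(400,400),interpolation=2),cv2.copyMakeBorder(cv2.resize(b,(400,300)),0,100,0,0,cv2.BORDER_CONSTANT)]))
E
```

```text
t 15.1 q [-1.669  1.156  1.055  1.608  0.641  1.232 -2.09 ] p [0.511 0.335 0.315] F [ 0.456  0.829 -2.064] w 0.013307376698422442
R [[0.783, -0.002, 0.623], [0.623, 0.002, -0.783], [0.001, 1.0, 0.003]] elbow/wrist [-0.046  0.526  0.477] [0.288 0.616 0.314] fkerr [ 0.  0. -0.]
shift [  -6.957 -217.799   18.847] rotvec [ 0.002 -0.672 -0.001]
```

View pics/c4.png

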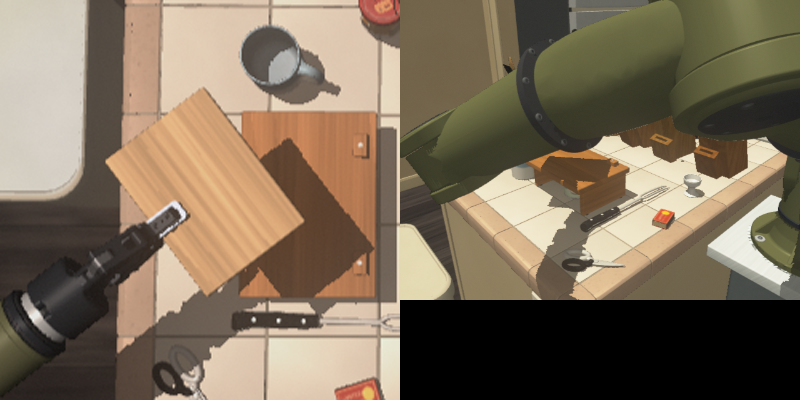

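The board is held square and clear of everything, spanning crop (105,160)–(303,220). Roll it 180°.

Call:
{"name": "apply_moves", "arguments": {
  "plan": [
    [0,0,0,0,0,-0.17,5],
    [0,0,0,0,0,-0.17,5],
    [0,0,0,0,0,-0.17,5],
    [0,0,0,0,0,-0.17,5],
    [0,0,0,0,0,-0.17,5],
    [0,0,0,0,0,-0.17,5],
    [0,0,0,0,0,-0.17,5],
    [0,0,0,0,0,-0.17,5],
    [0,0,0,0,0,-0.17,5],
    [0,0,0,0,0,-0.17,5],
    [0,0,0,0,0,-0.17,5],
    [0,0,0,0,0,-0.17,5],
    [0,0,0,0,0,-0.17,5],
    [0,0,0,0,0,-0.17,5],
    [0,0,0,0,0,-0.17,5],
    [0,0,0,0,0,-0.17,5],
    [0,0,0,0,0,-0.17,5],
    [0,0,0,0,0,-0.17,5],
    [0,0,0,0,0,-0.08,5],
    [0,0,0,0,0,0,5]
  ]
}}

```text
clock: 17.7
eef_pos: [0.5112, 0.3358, 0.3104]
orientation: [-1.567, -0.003, -2.469]
ft_force: [0.1, -0.4, -1.8]
gripper_width: 0.0133
finger_force: 78.5
```

```bash
sed -i 's/\[0,0,1\])/[0,0,-1])/' b.py; python3 b.py
```

```text
t 17.7 q [-1.375  0.92   0.372  1.604  1.029  1.644  0.706] p [0.511 0.336 0.31 ] F [ 0.104 -0.377 -1.781] w 0.013259132642077188
R [[-0.782, -0.0, 0.623], [-0.623, -0.005, -0.782], [0.003, -1.0, 0.004]] elbow/wrist [0.095 0.449 0.594] [0.288 0.617 0.309] fkerr [ 0.  0. -0.]
shift [  6.3   213.468  18.805] rotvec [-0.005  0.672  0.002]
```

```bash
python3 - <<'E'
from kin import *
np.set_printoptions(precision=3,suppress=True)
q0=np.array([-1.21,1.53,.9,.944,.27,1.93,1.02])
for p in([.526,.316,.1],[.526,.316,.13],[.526,.322,.13],[.518,.316,.13]):
    print(p,*ikm(np.array(p),Rzy([0,-1,0],[0,0,-1]),q0,8))
a=np.radians(8);print(ikm(np.array([.526,.316,.13]),Rzy([np.sin(a),-np.cos(a),0],[0,0,-1]),q0,8))
E
```

```text
[0.526, 0.316, 0.1] [-1.243  1.593  1.078  0.912  0.143  1.926  1.144] 0.007896868910781348 0.0020937753892291363
[0.526, 0.316, 0.13] [-1.249  1.555  1.082  0.934  0.173  1.924  1.168] 0.007652580401371309 0.0020316433480505954
[0.526, 0.322, 0.13] [-1.248  1.564  1.1    0.911  0.161  1.94   1.182] 0.013109761586460916 0.0034459402985206437
[0.518, 0.316, 0.13] [-1.264  1.551  1.082  0.957  0.169  1.916  1.163] 0.0073021321242429564 0.0019373461259816615
(array([-1.34 ,  1.528,  1.064,  1.082,  0.216,  1.747,  1.144]), np.float64(0.0022619002268733242), np.float64(0.0006651860530258561))
```

Call:
{"name": "apply_moves", "arguments": {
  "plan": [
    [0,40,3,0,0,0,5],
    [0,45,5,0,0,0,5],
    [0,45,5,0,0,0,5],
    [0,40,5,0,0,0,5],
    [0,0,0,0,0.14,0,5],
    [0,0,0,0,0.14,0,5],
    [0,0,0,0,0.14,0,5],
    [0,0,0,0,0.12,0,5],
    [0,0,0,0,0,0,5],
    [0,0,0,0,0,0,5]
  ]
}}

```text
clock: 18.95
eef_pos: [0.5217, 0.321, 0.1415]
orientation: [-1.564, 0.0, -3.009]
ft_force: [-0.8, -0.4, -1.9]
gripper_width: 0.0131
finger_force: 80.0
```

```bash
sed -i 's/\[.518,/[.526,/' b.py; python3 b.py
```

```text
t 18.95 q [-1.152  1.326  0.415  1.069  0.659  1.963  0.776] p [0.522 0.321 0.142] F [-0.753 -0.381 -1.855] w 0.013085552965326644
R [[-0.991, 0.001, 0.133], [-0.133, -0.007, -0.991], [-0.0, -1.0, 0.007]] elbow/wrist [0.233 0.51  0.384] [0.474 0.677 0.139] fkerr [ 0. -0.  0.]
shift [-3.617 44.561  5.244] rotvec [-0.007  0.133 -0.001]
```

Call:
{"name": "apply_moves", "arguments": {
  "plan": [
    [0,0,6,-0.007,-0.06,0,5],
    [0,12,0,0,0,0,5],
    [0,12,0,0,0,0,5],
    [0,12,0,0,0,0,5],
    [0,0,0,0,0,0,5],
    [0,0,0,0,0,0,5]
  ]
}}

```text
clock: 19.7
eef_pos: [0.5236, 0.315, 0.1059]
orientation: [-1.572, 0.001, -2.95]
ft_force: [-0.2, -0.6, -2.1]
gripper_width: 0.013
finger_force: 80.1
```

```bash
python3 b.py
```

```text
t 19.7 q [-1.169  1.348  0.403  1.126  0.661  1.877  0.722] p [0.524 0.315 0.106] F [-0.174 -0.551 -2.098] w 0.013013432356563971
R [[-0.982, 0.001, 0.191], [-0.191, 0.002, -0.982], [-0.001, -1.0, -0.002]] elbow/wrist [0.225 0.516 0.372] [0.455 0.668 0.107] fkerr [-0. -0.  0.]
shift [-2.544  8.921 -0.5  ] rotvec [ 0.002  0.192 -0.001]
```

Call:
{"name": "apply_moves", "arguments": {
  "plan": [
    [0,3,0,0,0,0,5],
    [0,3,0,0,0,0,5],
    [0,2,0,0,0,0,5],
    [0,0,0,0,0,0,5],
    [0,0,0,0,0,0,5]
  ]
}}

```text
clock: 20.32
eef_pos: [0.5234, 0.3152, 0.098]
orientation: [-1.573, 0.001, -2.949]
ft_force: [-0.9, 0.5, -1.8]
gripper_width: 0.0127
finger_force: 80.1
```

Call:
{"name": "apply_moves", "arguments": {
  "plan": [
    [0,1,0,0,0,0,5],
    [0,0.5,0,0,0,0,5],
    [0,0,0,0,0,0,5],
    [0,0,0,0,0,0,5]
  ]
}}

```text
clock: 20.82
eef_pos: [0.5234, 0.3153, 0.0972]
orientation: [-1.572, 0.001, -2.949]
ft_force: [-0.2, 2.4, 3.7]
gripper_width: 0.0129
finger_force: 80.0
```

Call:
{"name": "apply_moves", "arguments": {
  "plan": [
    [0,0,0,0,0,0,20],
    [0,0,0,0,0,0,30],
    [0,0,0,0,0,0,45],
    [0,0,0,0,0,0,45],
    [0,0,-20,0,0,0,45],
    [0,0,-30,0,0,0,45],
    [0,0,-30,0,0,0,45],
    [0,0,-20,0,-0.1,0,45],
    [0,0,-20,0,-0.1,0,45],
    [0,0,0,0,0,0,45]
  ]
}}

```text
clock: 22.08
eef_pos: [0.4962, 0.4352, 0.0961]
orientation: [-1.574, 0.0, -2.744]
ft_force: [0.4, 0.1, -0.3]
gripper_width: 0.0451
finger_force: 0.0
```

```bash
python3 b.py; python3 - <<'E'
from h import *
a=r.grab_frame("top"); cv2.imwrite("pics/t5.png",a); crop(a,170,180,140,145,4,"pics/c5.png")
E
```

```text
t 22.075 q [-1.408  1.481  0.732  0.958  0.475  1.813  0.962] p [0.496 0.435 0.096] F [ 0.361  0.12  -0.278] w 0.04505067781437688
R [[-0.922, -0.001, 0.387], [-0.387, 0.003, -0.922], [-0.0, -1.0, -0.004]] elbow/wrist [0.099 0.567 0.296] [0.357 0.766 0.097] fkerr [-0. -0.  0.]
shift [ 18.698  -1.389 121.462] rotvec [0.004 0.397 0.001]
```

View pics/c5.png

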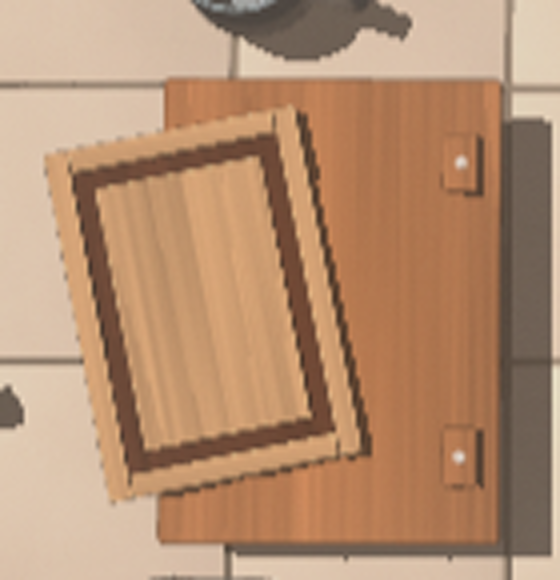

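The board lies groove side up on the riser, yawed about 11–13°. Its corners in the crop are (45,157), (295,107), (365,452), (112,502). The two-finger push from the front will square it.

Call:
{"name": "apply_moves", "arguments": {
  "plan": [
    [0,-60,0,0,0,0,60],
    [0,-60,0,0,0,0,60],
    [0,-60,0,0,0,0,60],
    [0,0,0,0,0,0.1745,60],
    [0,0,0,0,0,0.1745,60],
    [0,0,0,0,0,0.1745,60],
    [0,0,0,0,0,0.1745,60],
    [0,0,0,0,0,0.1745,60],
    [0,0,0,0,0,0.1745,60],
    [0,0,0,0,0,0.1745,60],
    [0,0,0,0,0,0.1745,60],
    [0,0,0,0,0,0.1745,60],
    [0,0,0,0,0.1745,0,60],
    [0,0,0,0,0.1745,0,60],
    [0,0,0,0,0.1745,0,60],
    [0,0,0,0,0.1745,0,60],
    [0,0,0,0,0.1745,0,60],
    [0,0,0,0,0.1745,0,60],
    [0,0,0,0,0.1745,0,60],
    [0,0,0,0,0,0,60]
  ]
}}

```text
clock: 24.62
eef_pos: [0.502, 0.426, 0.2807]
orientation: [3.137, 0.345, 1.95]
ft_force: [0.1, -0.2, 0.5]
gripper_width: 0.0603
finger_force: 0.0
```

```bash
cat > c.py <<'E'
from st import *
to([.526,.385,.15],[0,0,-1],[1,0,0])
E
python3 c.py; python3 - <<'E'
from h import *
B=px2w("top",[(170+(a+.5)/4-.5,180+(b+.5)/4-.5) for a,b in [(45,157),(295,107),(365,452),(112,502)]],.104)
print(B[:,:2].round(4),B.mean(0))
E
```

```text
t 24.625 q [-1.326  0.778  0.967  1.215 -0.275  1.466 -0.094] p [0.502 0.426 0.281] F [ 0.143 -0.219  0.482] w 0.060335166345693435
R [[-0.349, 0.928, 0.13], [0.874, 0.372, -0.312], [-0.338, 0.004, -0.941]] elbow/wrist [0.104 0.392 0.656] [0.455 0.538 0.619] fkerr [ 0.  0. -0.]
shift [ -0.022   6.458 138.892] rotvec [0.07  0.34  0.377]
[[0.6022 0.3678]
 [0.6285 0.2412]
 [0.453  0.2038]
 [0.4276 0.3308]] [0.52784097 0.28589496 0.104     ]
```

Call:
{"name": "apply_moves", "arguments": {
  "plan": [
    [0,0,0,0,0.172,0,60],
    [0,0,0,0,0.173,0,60],
    [0,0,0,0,0,0.126,60],
    [0,0,0,0,0,0.126,60],
    [0,0,0,0,0,0.127,60],
    [-22,24,60,0,0,0,60],
    [0,0,60,0,0,0,60],
    [0,0,0,0,0,0,60],
    [0,0,0,0,0,0,60]
  ]
}}

```text
clock: 25.75
eef_pos: [0.5217, 0.4124, 0.1633]
orientation: [3.139, 0.003, 1.584]
ft_force: [0.1, -0.5, 0.3]
gripper_width: 0.0603
finger_force: 0.0
```

```bash
sed -i 's/.385,.15/.39,.089/' c.py; python3 c.py
```

```text
t 25.75 q [-1.161  0.773  0.888  1.489 -0.623  1.178 -0.158] p [0.522 0.412 0.163] F [ 0.146 -0.48   0.267] w 0.06032365233537623
R [[-0.014, 1.0, 0.003], [1.0, 0.014, -0.002], [-0.003, 0.003, -1.0]] elbow/wrist [0.166 0.368 0.658] [0.521 0.413 0.522] fkerr [ 0.  0. -0.]
shift [-22.255   3.782  74.32 ] rotvec [0.003 0.002 0.014]
```

Call:
{"name": "apply_moves", "arguments": {
  "plan": [
    [-8,4,40,0.003,0.002,0.014,60],
    [-7,0,34,0,0,0,60],
    [-10,0,0,0,0,0,60],
    [-6,0,0,0,0,0,60],
    [-5,0,0,0,0,0,60],
    [-5,0,0,0,0,0,60],
    [-5,0,0,0,0,0,60],
    [-5,0,0,0,0,0,60],
    [-5,0,0,0,0,0,60],
    [-5,0,0,0,0,0,60],
    [-5,0,0,0,0,0,60],
    [-5,0,0,0,0,0,60],
    [-5,0,0,0,0,0,60],
    [-5,0,0,0,0,0,60],
    [-5,0,0,0,0,0,60],
    [-5,0,0,0,0,0,60],
    [0,0,0,0,0,0,60],
    [0,0,0,0,0,0,60]
  ]
}}

```text
clock: 28.0
eef_pos: [0.5246, 0.3205, 0.0875]
orientation: [-3.139, 0.0, 1.569]
ft_force: [-0.3, -0.5, -0.5]
gripper_width: 0.0601
finger_force: 0.0
```

```bash
sed -i 's/.39,.089/.306,.089/' c.py; python3 c.py; python3 - <<'E'
from h import *
a=r.grab_frame("top"); cv2.imwrite("pics/t6.png",a); b=r.grab_frame("scene")[100:400,0:400]
cv2.imwrite("pics/c6.png",np.hstack([cv2.resize(a[180:325,170:310],(386,400),interpolation=2),cv2.copyMakeBorder(b,0,100,0,0,cv2.BORDER_CONSTANT)]))
E
```

```text
t 28.0 q [-1.053  0.78   0.833  1.714 -0.685  0.967  0.045] p [0.525 0.321 0.088] F [-0.305 -0.546 -0.472] w 0.06009656256266989
R [[0.001, 1.0, -0.002], [1.0, -0.001, -0.0], [-0.0, -0.002, -1.0]] elbow/wrist [0.206 0.35  0.655] [0.525 0.321 0.447] fkerr [ 0.  0. -0.]
shift [-14.504   1.415  -1.474] rotvec [-0.002  0.    -0.001]
```

View pics/c6.png

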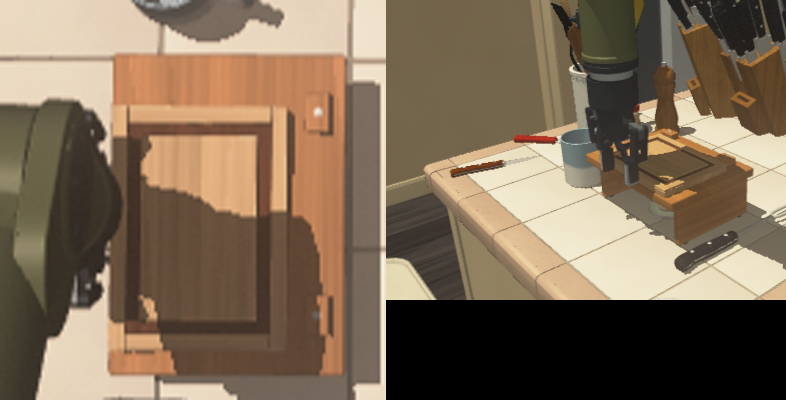

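The board is square, groove side up. In the crop its far and near edges are rows 107 and 351, and the riser's are 55 and 375, so the board sits about 10 mm to the near side. I'll nudge it sideways, then push it home.

Call:
{"name": "apply_moves", "arguments": {
  "plan": [
    [10,0,0,0,0,0,60],
    [0,0,-60,0,0,0,60],
    [0,0,-50,0,0,0,50],
    [0,0,0,0,0,0.1745,50],
    [0,0,0,0,0,0.1745,50],
    [0,0,0,0,0,0.1745,50],
    [0,0,0,0,0,0.1745,50],
    [0,0,0,0,0,0.1745,50],
    [0,0,0,0,0,0.1745,50],
    [0,0,0,0,0,0.1745,50],
    [0,0,0,0,0,0.1745,50],
    [0,0,0,0,0,0.1745,50],
    [-43,29,0,0,0,0,50],
    [-43,29,0,0,0,0,50],
    [-44,28,0,0,0,0,50],
    [0,0,0,0,0,0,50],
    [0,0,0,0,0,0,50]
  ]
}}

```text
clock: 30.22
eef_pos: [0.3956, 0.2464, 0.1984]
orientation: [-3.14, 0.001, 0.001]
ft_force: [0.4, 0.5, -0.1]
gripper_width: 0.05
finger_force: 0.0
```

```bash
cat > d.py <<'E'
from st import *
to([.400,.2445,.0915],[0,0,-1],[0,-1,0])
E
python3 d.py
```

```text
t 30.225 q [-1.413  0.613  1.32   1.962 -0.672  1.112 -1.376] p [0.396 0.246 0.198] F [ 0.363  0.515 -0.06 ] w 0.050002171676837674
R [[1.0, 0.001, -0.001], [0.001, -1.0, 0.001], [-0.001, -0.001, -1.0]] elbow/wrist [0.058 0.327 0.717] [0.396 0.246 0.558] fkerr [ 0.  0. -0.]
shift [  4.427   2.054 106.898] rotvec [-0.001  0.001  0.001]
```

Call:
{"name": "apply_moves", "arguments": {
  "plan": [
    [0,2,50,0,0,0,50],
    [0,0,47,0,0,0,50],
    [0,0,10,0,0,0,50],
    [0,0,0,0,0,0,50],
    [5,0,0,0,0,0,50],
    [5,0,0,0,0,0,50],
    [4,0,0,0,0,0,50],
    [4,0,0,0,0,0,50],
    [4,0,0,0,0,0,50],
    [0,0,0,0,0,0,50],
    [0,0,0,0,0,0,50]
  ]
}}

```text
clock: 31.6
eef_pos: [0.4171, 0.243, 0.091]
orientation: [-3.141, 0.001, -0.001]
ft_force: [-0.8, -0.1, -0.8]
gripper_width: 0.0497
finger_force: 0.0
```

```bash
sed -i 's/.400,/.4247,/' d.py; python3 d.py
```

```text
t 31.6 q [-1.243  0.74   1.119  2.06  -0.868  0.92  -1.203] p [0.417 0.243 0.091] F [-0.788 -0.106 -0.765] w 0.04971922931735265
R [[1.0, -0.001, -0.001], [-0.001, -1.0, 0.0], [-0.001, -0.0, -1.0]] elbow/wrist [0.131 0.367 0.671] [0.418 0.243 0.45 ] fkerr [ 0.  0. -0.]
shift [ 7.634 -1.499 -0.558] rotvec [-0.     0.001 -0.001]
```

Now the remaining push, then retreat, raise, and reorient for the final push home.

Call:
{"name": "apply_moves", "arguments": {
  "plan": [
    [4,0,0,0,0,0,50],
    [3.5,0,0,0,0,0,50],
    [0,0,0,0,0,0,50],
    [0,0,0,0,0,0,50]
  ]
}}

```text
clock: 32.1
eef_pos: [0.4247, 0.243, 0.091]
orientation: [-3.141, 0.001, -0.001]
ft_force: [-0.6, 0.4, 1.3]
gripper_width: 0.05
finger_force: 0.0
```

Call:
{"name": "apply_moves", "arguments": {
  "plan": [
    [-12,0,0,0,0,0,50],
    [0,0,-60,0,0,0,60],
    [0,0,-50,0,0,0,60],
    [38,-40,0,0,0,0,60],
    [38,-40,0,0,0,0,60],
    [38,-40,0,0,0,0,60],
    [0,0,0,0,0,-0.1745,60],
    [0,0,0,0,0,-0.1745,60],
    [0,0,0,0,0,-0.1745,60],
    [0,0,0,0,0,-0.1745,60],
    [0,0,0,0,0,-0.1745,60],
    [0,0,0,0,0,-0.1745,60],
    [0,0,0,0,0,-0.1745,60],
    [0,0,0,0,0,-0.1745,60],
    [0,0,0,0,0,-0.1745,60],
    [0,0,0,0,0,0,60],
    [0,0,0,0,0,0,60]
  ]
}}

```text
clock: 34.22
eef_pos: [0.5262, 0.363, 0.2008]
orientation: [-3.14, -0.0, 1.566]
ft_force: [0.8, 0.4, 0.3]
gripper_width: 0.0603
finger_force: 0.0
```

```bash
sed -i 's/.306,.089/.34,.089/' c.py; python3 c.py; python3 - <<'E'
from h import *
a=r.grab_frame("top"); cv2.imwrite("pics/t7.png",a); crop(a,190,190,120,140,4.2,"pics/c7.png")
E
```

```text
t 34.225 q [-1.051  0.649  0.741  1.512 -0.462  1.163 -0.23 ] p [0.526 0.363 0.201] F [0.8   0.433 0.271] w 0.06025366709836718
R [[0.004, 1.0, -0.002], [1.0, -0.004, 0.0], [0.0, -0.002, -1.0]] elbow/wrist [0.178 0.3   0.705] [0.527 0.363 0.56 ] fkerr [ 0.  0. -0.]
shift [-23.019   0.114 111.75 ] rotvec [-0.002 -0.    -0.004]
```

View pics/c7.png

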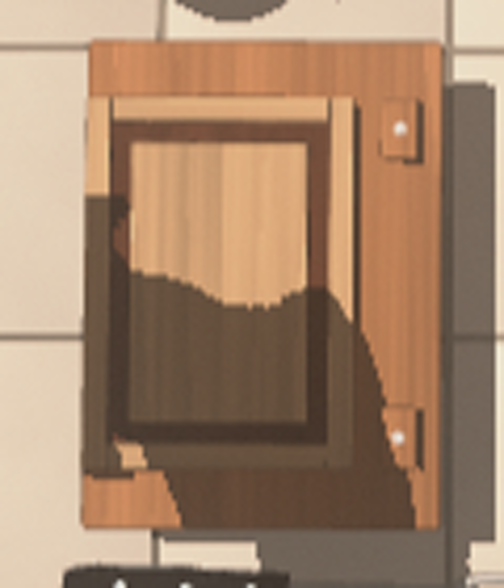

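The board is centred: its rows 97–469 sit inside the riser's 42–527. Now push it home.

Call:
{"name": "apply_moves", "arguments": {
  "plan": [
    [-10,0,55,-0.002,0,-0.004,60],
    [-8,0,45,0,0,0,60],
    [0,0,12,0,0,0,60],
    [-8,0,0,0,0,0,60],
    [-5,0,0,0,0,0,60],
    [-5,0,0,0,0,0,60],
    [-5,0,0,0,0,0,60],
    [-4,0,0,0,0,0,60],
    [-4,0,0,0,0,0,60],
    [-3,0,0,0,0,0,60],
    [0,0,0,0,0,0,60],
    [0,0,0,0,0,0,60]
  ]
}}

```text
clock: 35.78
eef_pos: [0.5267, 0.3107, 0.0886]
orientation: [3.141, 0.0, 1.574]
ft_force: [0.1, 1.0, 0.6]
gripper_width: 0.0601
finger_force: 0.4
```

Call:
{"name": "apply_moves", "arguments": {
  "plan": [
    [-2,0,0,0,0,0.003,60],
    [-1,0,0,0,0,0,60],
    [-1,0,0,0,0,0,60],
    [0,0,0,0,0,0,60],
    [0,0,0,0,0,0,60]
  ]
}}

```text
clock: 36.4
eef_pos: [0.5266, 0.3067, 0.0887]
orientation: [3.141, 0.0, 1.571]
ft_force: [0.7, 0.8, 0.1]
gripper_width: 0.0599
finger_force: 0.2
```

Call:
{"name": "apply_moves", "arguments": {
  "plan": [
    [-1,0,0,0,0,0,60],
    [0,0,0,0,0,0,60],
    [-1,0,0,0,0,0,60],
    [0,0,0,0,0,0,60]
  ]
}}

```text
clock: 36.9
eef_pos: [0.5266, 0.3067, 0.0889]
orientation: [3.141, -0.002, 1.572]
ft_force: [-1.1, 6.9, -1.3]
gripper_width: 0.0595
finger_force: 3.1
```

Call:
{"name": "apply_moves", "arguments": {
  "plan": [
    [-1,0,0,0,0,0,60],
    [0,0,0,0,0,0,60],
    [0,0,0,0,0,0,60]
  ]
}}

```text
clock: 37.28
eef_pos: [0.5266, 0.3067, 0.089]
orientation: [3.141, -0.004, 1.573]
ft_force: [0.1, 9.0, -0.6]
gripper_width: 0.0596
finger_force: 4.2
```

Call:
{"name": "apply_moves", "arguments": {
  "plan": [
    [10,0,0,0,0,0,60],
    [20,0,0,0,0,0,60],
    [0,0,-60,0,0,0,60],
    [30,0,-60,0,0,0,60],
    [60,0,-40,0,0,0,60],
    [60,0,0,0,0,0,60],
    [0,0,0,0,0,0,60],
    [0,0,0,0,0,0,60],
    [0,0,0,0,0,0,60]
  ]
}}

```text
clock: 38.4
eef_pos: [0.5271, 0.4725, 0.2395]
orientation: [3.141, 0.001, 1.569]
ft_force: [-0.0, 0.0, -0.3]
gripper_width: 0.0597
finger_force: 0.0
```

```bash
python3 - <<'E'
from h import *
a=r.grab_frame("top"); cv2.imwrite("pics/t8.png",a); b=r.grab_frame("scene")
c=cv2.resize(a[185:325,190:310],None,fx=4,fy=4,interpolation=2)
cv2.imwrite("pics/c8.png",np.hstack([c,cv2.copyMakeBorder(cv2.resize(b,(320,240)),0,320,0,0,cv2.BORDER_CONSTANT)]))
E
```

```text
(no output)
```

View pics/c8.png

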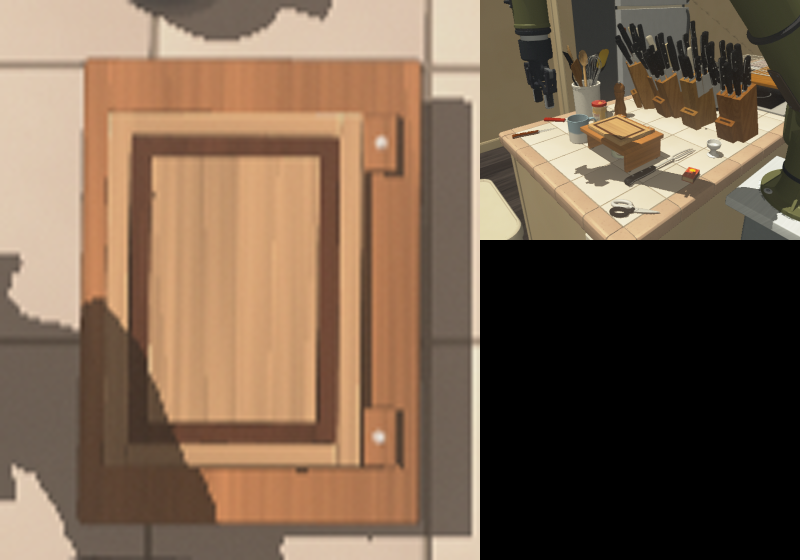

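The board is groove side up and touches both stops. Its rows 111–466 are centred in the riser's 59–522 to within about 1 mm, and the other objects look unmoved. Handing in.

```bash
python3 -c "
from rig import r
print(r.hand_in())"
```

```text
the job is handed in; nothing more can be done
None
```

The carving board lies groove side up on the riser, against both stop blocks, square and centred to about 1 mm, and I handed it in at about 38 s; joint 6 briefly read 1.963 rad against its listed 1.96 limit, so that check may be marginal.

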